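# Press-to-run grinder: open the drive gate, mesh the cup and hold it down

### The arm

A 6-joint arm with a two-finger parallel gripper is mounted at the origin on the work surface. World frame = base frame: x ahead of the robot, y to its left, z up, the work surface at z = 0. Lengths are in mm, angles in rad, forces in N, time in s.
With the tool pointing down it reaches from about 375 to 925 mm from the base axis. Payload 5.7 kg.
Tool frame: the origin (TCP) lies on the centre line of the jaws, within the pads' length; the fingertips stand 14 mm ahead of it and the grasp point (between the pads) lies 5 mm behind it; z points along the fingers, y is the direction in which the jaws open and shut (so a half turn about z gives the same grasp; the last joint's range is limited). The gripper opens to 88 mm and grips with 3 to 60 N. Pads are 20 mm wide; open, the fingers measure 115 mm over their backs; the gripper's body (75 mm by 178 mm) begins 61 mm behind the grasp point.
Start: joints at [-1.397, 0.359, 1.51, -0, 1.272, -0.115], TCP at [170.866, -575.122, 211.423] pointing down, gripper open.
Joint ranges: [-2.97, 2.97], [-1.01, 2.36], [0.21, 2.38], [-0.96, 4.11], [0.2, 2.71], [-2.98, 2.98]. Speed limits (rad/s): [2.39, 2.39, 3.14, 3.14, 3.14, 3.14].

### API

Orientations are given as a unit quaternion [w, x, y, z].
In Python, from plant import env gives the robot as it stands.
- The arm moves only by the tool drive_tool, never from a script. Its argument "targets" is a list of rows, each a list of 4 numbers: the shift along the tool's x, y, z in m, then the turn about the tool's z in rad. In form: [[dx, dy, dz, roll], ...]. A call has 1 to 20 rows; each row shifts and turns the pose as measured when the row begins, along the tool's axes as they then stand; what a row does not reach is not made up. A row lasts 1/8 s, in which the tool goes at most 62.5 mm and 10.7 degrees, less where a joint would pass 70% of its speed; a pose out of reach is approached as far as the arm can. A call is refused whole if a number of a shift passes 0.0625 or a number of a turn 0.188, either way. A call with a gripper value outside its range is refused whole. "jaw" is the gripper's target within -1 to 1 (shut at 1, half-way at 0, fully open at -1), set as the call begins (left out, the last holds). The fingers move at their own pace and stop on an object; "squeeze" is the grip in N (left out, the last holds). Time passes only in rows, so rows that do not move let the fingers close. It gives the time, the measured TCP pose, the force and the opening at its end, in the units of the state.
- env.observe(): the state, without advancing time (a new reading comes with each control period).
- env.get_image(name): name is "scene" or "top" or "wrist"; returns (picture, depth): 400x640x3 uint8, red, green, blue; 400x640 float32, mm along the optical axis (not along the pixel's ray), 0 where there is no reading.
- env.calibration(name): a dict with "fx", "fy", "cx", "cy" (pixels), "eye" and "attitude" of the camera in the world. Camera axes: x right, y down, z forward; pixel columns grow to the right and rows downward; lengths in mm; the calibration is good to about 2 mm. A picture is of the moment at which its call begins: read the wrist's pose just before it. calibration takes no time and is no camera call; for the wrist camera it gives the pose at the moment of the call.
- env.job_done(): hands the job in, once; it reports no verdict.
The state is a dict: "time_s": time; "joints": joint angles; "dq": joint speeds; "joint_efforts": joint torques, N m; "ee_pos": TCP position; "tcp_rot": TCP orientation; "force": force on the tool from outside, world axes, zero at the start; "wrist_torque": the same for the moment, N m; "gripper_width": finger opening in mm.
Only numpy, scipy, OpenCV 4.12 (cv2) and the standard library are available. Lean on these libraries where they do the work, as an engineer would, in place of code of your own. Each camera call takes 0.05 s, during which the arm holds its last target. There are 200 camera calls.

### The job

On the grinder base, pull the slide knob all the way out so that the gate uncovers the drive socket, and leave it out. Then pick up the grinding cup by its grip bar, set its winged stem into the socket, turn it until the wings mesh with the slots and push it fully home against the spring. Finish while still gripping the cup upright by its bar and pressing it down, since the grinder runs only while it is held; leave the other things on the counter where they are.

Things in the scene. Friction and masses are not known exactly. Their poses are not given: they have to be found in the camera images.
- base: grey plastic grinder base fixed to the counter, 150 (x) x 104 (y) x 76 mm high. Origin: centre of underside; -x points out of the front face with the knob. Well in its top, centre at x = +25 mm: funnel 58 mm across at z = 76, 44 mm at z = 68, then a 44 mm bore. A steel gate closes the bore at z = 60 to 63 mm; the slotted rotor lies below.
- gate (a joint): travel of gate and knob along the base's -x, m: 0 = pushed in (socket covered), 0.050 = all the way out (socket clear). A detent resists with up to about 4 N plus 1.5 N friction over the first half, then helps it out over the second half; it stays at either end.
- knob_grip (a point): centre of the pull knob on the base's front: dark steel disc 30 mm in diameter, 18 mm thick, axis along the base's x, on a 10 mm shaft; 50 mm above the counter, 38 mm out from the front face when pushed in. Can be pinched across its diameter (along the base's y) from above. Axes as the base's.
- socket (a point): centre of the drive socket on the well's vertical axis, level with the rotor's top (58 mm above the counter, 18 mm below the base's top). The rotor has a cross of two slots, 10.4 mm wide, along this point's x and y, 22 mm deep, running out to the bore; repeats every 90 degrees. A 13 mm spring pin stands in the middle, its top 10 mm below the rotor's top.
- drive (a joint): turn of the slotted rotor about the vertical, rad, anticlockwise from above; 0 = slots along the base's x and y. Stiff (0.25 N m friction): it stays where it is unless forced.
- switch (a joint): travel of the spring pin that runs the grinder, m: 0 = up, 0.010 = pressed down by a cup that is fully home. It pushes up with 5 N at 0 and 11 N at 0.010, enough to lift the cup again when it is let go.
- cup: grinding cup, 0.24 to 0.39 kg, standing on its stem. Origin: centre of the stem's foot, z up. Stem 38 mm long: cross of two wings (40 mm tip to tip, 7 thick) along x and y. Steel body 72 mm across, z = 38 to 93; on top a grip bar along x, 56 x 16 x 32 mm tall. Fully home, its underside rests on the base's top: origin 20 mm below socket; unmeshed, its foot rests level with socket.
- cup_grip (a point): point in the grip bar, 115 mm above the foot of the stem, on the cup's axis; axes as the cup's. Pinch the bar here along the cup's y (16 mm).
- canister: bystander: plain steel canister, 68 mm in diameter, 110 mm tall with a round knob on top, no stem and no bar. Origin: centre of its underside. It may stand in either of the two places left of the grinder, the cup in the other.
- mill: bystander: dark wooden pepper mill, 52 mm in diameter, 118 mm tall. Origin: centre of its underside.
- bowl: bystander: white ceramic bowl, 110 mm across, 50 mm high. Origin: centre of its underside.
- mug: bystander: white mug, 80 mm across, 90 mm high. Origin: centre of its underside.
- jar: bystander: glass jar with wooden cap, 80 mm across, 110 mm high. Origin: centre of its underside.
- spoon: bystander: wooden spoon lying on the counter. Origin on its underside.
- oil: bystander: green glass bottle, 60 mm across, 190 mm high. Origin: centre of its underside.
Things that resemble listed ones, but are neither listed nor needed, are in the scene too. Several things have the shape of the base; the one meant has the colours described above. What is shaped like the cup but red is not meant.

How it is judged:
By the outcome, as a careful person would: the job done as asked, in the order asked, and still so for the second after the job is handed in, while the arm keeps its last pose, push and grip.
It also fails if it takes over 56 s, if anything falls off the work surface, if the arm or the gripper's body presses on something with over 40 N, if the wrist force passes 120 N, or if a joint passes its speed limit or range.

## Working session

There is one attempt and no reset: what is moved stays moved. The work goes in short steps, Python scripts to look and compute and a tool call to move; the robot and the scene stay as the last step left them, time stands still between calls to the robot, and variables do not carry over. Pictures are saved under pics/ and viewed, about 8 in all and at most 12, crops included, and the job is handed in when it is done.

Besides the shell and the picture viewer there is one more tool, called by a JSON object that holds its "name" and its "arguments", one argument or row to a line. drive_tool: Moves the arm, as the interface text tells. Its arguments: {"type":"object","properties":{"targets":{"type":"array"},"jaw":{"type":"number"},"squeeze":{"type":"number"}},"required":["targets"]}

```bash
ls; mkdir -p pics
cat > h.py <<'E'
import numpy as np, cv2, pickle
from plant import env
from scipy.spatial.transform import Rotation as R
def rot(a):
    a=np.array(a,float)
    return a if a.shape==(3,3) else R.from_quat(a[[1,2,3,0]]).as_matrix()
def snap(n,f):
    c=env.calibration(n); im,d=env.get_image(n)
    cv2.imwrite(f'pics/{f}.png',im[:,:,::-1]); pickle.dump((im,d,c),open(f'{f}.pkl','wb')); return im,d,c
def cloud(d,c):
    v,u=np.mgrid[:d.shape[0],:d.shape[1]]
    p=np.stack([(u-c['cx'])/c['fx']*d,(v-c['cy'])/c['fy']*d,d],-1)
    return p@rot(c['attitude']).T+np.array(c['eye'])
def load(f):
    im,d,c=pickle.load(open(f'{f}.pkl','rb')); return im,d,c,cloud(d,c)
E
python3 - <<'E'
from h import *
print(env.observe()); 
for n in ('top','scene'):
    im,d,c=snap(n,n+'0'); print(c,(d==0).mean())
E
```

```text
pics
{'time_s': 0.0, 'joints': array([-1.39710103e+00,  3.59456085e-01,  1.51141033e+00,  6.55131870e-06,
        1.27253414e+00, -1.15100119e-01]), 'dq': array([ 1.75566122e-03, -7.56715948e-05,  6.71935381e-04, -6.93737115e-04,
        9.83668795e-04, -2.94316156e-04]), 'joint_efforts': array([-3.77761462e-03, -5.15394616e+01, -2.70727497e+01,  6.71387091e-02,
        3.47180979e-02, -1.40632087e-04]), 'ee_pos': array([ 170.74975788, -574.44831501,  210.64717207]), 'tcp_rot': array([-9.03653109e-04,  9.89592488e-01,  1.43895418e-01, -2.33509279e-05]), 'force': array([-0.34774096,  0.78541537,  0.38827372]), 'wrist_torque': array([ 0.02179461, -0.05141197,  0.03061617]), 'gripper_width': 87.5302682063081}
{'fx': 419.767682315233, 'fy': 419.767682315233, 'cx': 321.09604696542857, 'cy': 198.88506696203763, 'eye': array([ 389.74099625,  -24.83204375, 1511.56245435]), 'attitude': array([-0.04601477,  0.71460546, -0.69706833,  0.03629618])} 0.0039296875
{'fx': 423.62037786348094, 'fy': 423.62037786348094, 'cx': 323.04148428717656, 'cy': 198.72803782897566, 'eye': array([1270.43741272,   -5.88585188, 1095.93370083]), 'attitude': array([-0.21596326,  0.67603527,  0.67030444, -0.21685974])} 0.00383984375
```

View pics/top0.png

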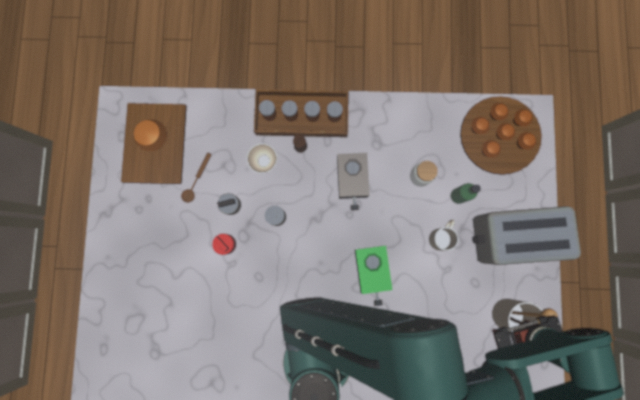

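View pics/scene0.png

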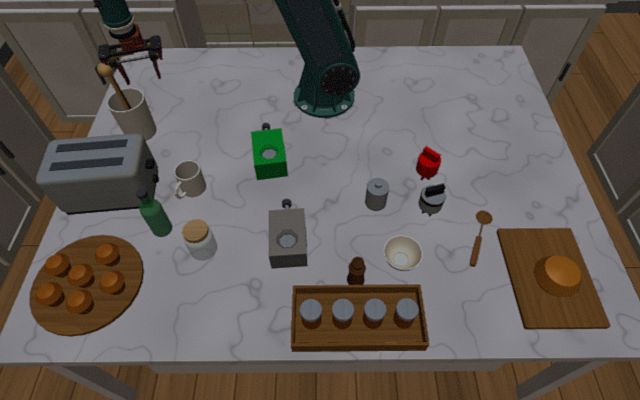

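The top view shows the grey base at about (353,176) with its knob at (355,207), the cup with its dark bar at (229,203), and the canister at (275,215). The decoys are the green base and the red cup. Next I'll measure these.

Run:
```python
from h import *
im,d,c,P=load('top0')
def reg(u0,u1,v0,v1,z0,z1):
    m=np.zeros(d.shape,bool); m[v0:v1,u0:u1]=1
    return m&(P[...,2]>z0)&(P[...,2]<z1)
for n,a in dict(base=(330,376,145,203,68,84),knob=(340,370,200,216,40,75),bar=(212,246,188,220,112,140),cupbody=(212,246,188,220,80,108),can=(260,290,200,230,90,140),red=(208,240,230,258,80,140)).items():
    m=reg(*a); q=P[m]; r=cv2.minAreaRect(q[:,:2].astype(np.float32))
    print(n,m.sum(),q.mean(0).round(1),q[:,2].min().round(),q[:,2].max().round(),[np.round(x,1) for x in r])
print(P[230:240,300,2].round(1))
im,d,c,P=load('scene0')
for n,a in dict(base=(262,312,205,270,68,84),knob=(275,300,195,212,40,75),bar=(415,450,178,218,112,140)).items():
    m=reg(*a); q=P[m]; r=cv2.minAreaRect(q[:,:2].astype(np.float32))
    print(n,m.sum(),q.mean(0).round(1),q[:,2].min().round(),q[:,2].max().round(),[np.round(x,1) for x in r])
```

```text
base 1143 [ 645.  -112.3   75.1] 68.0 83.0 [array([ 648.6, -112.3]), array([150.9, 104.3]), np.float64(3.4)]
knob 59 [ 539.  -119.1   59.3] 48.0 68.0 [array([ 542.8, -119.4]), array([33.1, 24.9]), np.float64(1.1)]
bar 92 [534.2 314.  122.8] 112.0 130.0 [array([534.3, 314.9]), array([16.8, 56.4]), np.float64(14.6)]
cupbody 266 [533.  310.3  92.1] 80.0 108.0 [array([534.2, 313.5]), array([69. , 69.4]), np.float64(1.7)]
can 57 [501.3 155.2 102.9] 90.0 112.0 [array([505.1, 154. ]), array([44.4, 30.1]), np.float64(16.8)]
red 369 [396.8 321.6 100.4] 81.0 131.0 [array([396.4, 323.1]), array([69.1, 70.5]), np.float64(48.8)]
[  3.1  -0.7   2.    2.3   2.5   2.8  -2.1 -10.4  -1.9  -2.7]
base 1556 [ 650.5 -106.5   76.1] 68.0 83.0 [array([ 648.8, -105.9]), array([156.3, 102.8]), np.float64(3.9)]
knob 107 [ 547.7 -112.1   61. ] 41.0 75.0 [array([ 553.5, -108. ]), array([66.9, 54.6]), np.float64(89.3)]
bar 137 [538.5 319.  122.8] 112.0 130.0 [array([536.3, 319.9]), array([19. , 57.1]), np.float64(16.0)]
```

```bash
cat >> h.py <<'E'
def st():
    o=env.observe(); M=rot(o['tcp_rot']); 
    print('t',round(o['time_s'],2),'tcp',o['ee_pos'].round(1),'yaw',np.degrees(np.arctan2(M[1,0],M[0,0])).round(2),'z',M[:,2].round(3),'F',o['force'].round(1),'w',round(o['gripper_width'],1)); return o,M
def move(p,yaw):
    o,M=st(); D=M.T@(np.array(p)-o['ee_pos'])/1000
    y=np.degrees(np.arctan2(M[1,0],M[0,0])); print('need tool dxyz',D.round(4),'roll',np.radians(((y-yaw)+180)%360-180).round(4))
E
python3 - <<'E'
from h import *
move((500,-117,300),3.5)
im,d,c,P=load('scene0')
for (u0,u1,v0,v1) in [(90,160,55,145)]:
    q=P[v0:v1,u0:u1].reshape(-1,3); q=q[q[:,2]>60]
    for z in range(60,360,30):
        s=q[(q[:,2]>=z)&(q[:,2]<z+30)]
        if len(s): print(z,len(s),s.min(0).round(),s.max(0).round())
E
```

```text
t 0.1 tcp [ 170.8 -574.5  210.7] yaw 16.55 z [-0.     0.002 -1.   ] F [ 0.2 -0.4 -0.2] w 87.6
need tool dxyz [ 0.4459 -0.3449 -0.0887] roll 0.2277
60 295 [ 121. -709.   60.] [ 239. -597.   90.]
90 434 [ 117. -713.   90.] [ 241. -597.  120.]
120 575 [ 119. -715.  120.] [ 378. -544.  150.]
150 376 [ 124. -716.  150.] [ 409. -541.  180.]
180 332 [ 154. -691.  180.] [ 415. -554.  209.]
210 74 [ 147. -677.  211.] [ 220. -519.  240.]
240 108 [ 153. -653.  241.] [ 225. -516.  270.]
270 125 [ 150. -689.  270.] [ 242. -513.  300.]
300 389 [ 168. -664.  300.] [ 245. -492.  330.]
330 98 [ 194. -650.  330.] [ 227. -582.  349.]
```

{"name": "drive_tool", "arguments": {
  "targets": [
    [0.04, -0.035, 0, 0],
    [0.05, -0.04, -0.01, 0.025],
    [0.05, -0.04, -0.01, 0.03],
    [0.055, -0.041, -0.01, 0.03],
    [0.055, -0.041, -0.01, 0.03],
    [0.055, -0.041, -0.01, 0.03],
    [0.055, -0.041, -0.01, 0.03],
    [0.055, -0.041, 0, 0.03],
    [0.03, -0.02, 0, 0.02],
    [0, 0, 0, 0],
    [0, 0, 0, 0]
  ],
  "jaw": -1,
  "squeeze": 40
}}

```text
time_s: 1.48
ee_pos: [515.9, -176.2, 264.3]
tcp_rot: [-0.002, 1.0, 0.027, -0.001]
force: [-0.1, 0.1, 0.0]
gripper_width: 88.1
```

Run:
```python
from h import *
move((500,-117,300),3.5)
im,d,c=snap('wrist','w1')
```

```text
t 1.48 tcp [ 515.9 -176.2  264.3] yaw 3.11 z [-0.002  0.004 -1.   ] F [-0.1  0.1  0. ] w 88.1
need tool dxyz [-0.0128 -0.0602 -0.0354] roll -0.0068
```

View pics/w1.png

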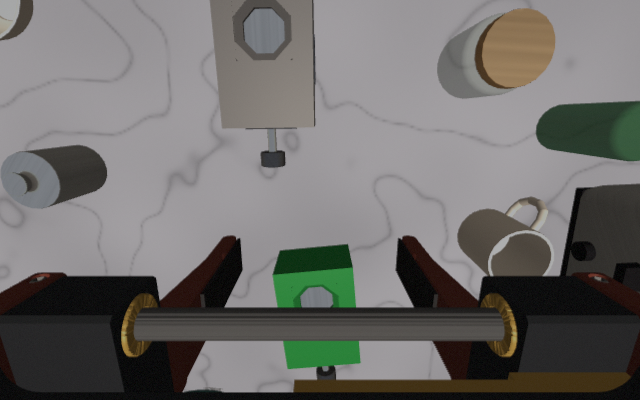

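The wrist view shows the grey base's front edge at about row 127, the knob at (273,158), and the well at (264,30). I'll measure the knob and base in this view.

Run:
```python
from h import *
im,d,c,P=load('w1')
def reg(u0,u1,v0,v1,z0,z1):
    m=np.zeros(d.shape,bool); m[v0:v1,u0:u1]=1
    return m&(P[...,2]>z0)&(P[...,2]<z1)
for n,a in dict(base=(205,325,0,135,70,82),knob=(255,290,145,170,30,75),well=(235,290,5,55,50,70)).items():
    m=reg(*a); q=P[m]; r=cv2.minAreaRect(q[:,:2].astype(np.float32))
    print(n,m.sum(),q.mean(0).round(1),q.min(0).round(1),q.max(0).round(1),[np.round(x,1) for x in r])
m=reg(205,325,70,135,70,82); print('front', P[m][:,0].min())
q=P[reg(255,290,145,170,30,75)]; print(np.median(q,0))
# side edges of base -> yaw
for v in (70,90,110,124):
    u=np.where(reg(205,325,v,v+1,70,82)[v])[0]; print(v,P[v,u[0]].round(1),P[v,u[-1]].round(1))
move((536,-117,100),3.5)
```

```text
base 10579 [ 635.7 -109.8   76. ] [ 572.7 -165.1   70. ] [703.4 -53.6  79.3] [array([ 638.7, -109.4]), array([127.3, 104.6]), np.float64(3.8)]
knob 434 [ 540.  -117.8   60.1] [ 528.1 -131.1   41.8] [ 553.8 -102.9   66.7] [array([ 541.3, -116.5]), array([24.9, 28.7]), np.float64(3.7)]
well 1815 [ 676.4 -106.1   64.2] [ 651.1 -131.6   60.4] [699.1 -82.9  70. ] [array([ 675. , -106.8]), array([47.2, 48.3]), np.float64(3.6)]
front 572.7098221216029
[ 540.07414155 -117.85604908   61.76204145]
70 [632.  -58.   75.6] [ 637.5 -161.1   76.7]
90 [611.9 -59.1  74.4] [ 617.3 -163.3   78.3]
110 [591.  -61.2  76.5] [ 596.6 -164.2   75.5]
124 [575.9 -61.8  76.3] [ 581.6 -165.    76.8]
t 1.52 tcp [ 515.8 -176.4  264.3] yaw 3.07 z [-0.002  0.005 -1.   ] F [-0.5 -0.8 -0.8] w 87.6
need tool dxyz [ 0.0236 -0.0575  0.1646] roll -0.0075
```

{"name": "drive_tool", "arguments": {
  "targets": [
    [0.012, -0.03, 0.03, -0.008],
    [0.011, -0.028, 0.04, 0],
    [0, 0, 0.04, 0],
    [0, 0, 0.03, 0],
    [0, 0, 0, 0]
  ]
}}

```text
time_s: 2.15
ee_pos: [532.5, -121.8, 122.3]
tcp_rot: [-0.001, 1.0, 0.026, -0.0]
force: [-0.1, 0.1, 0.4]
gripper_width: 87.9
```

Run:
```python
from h import *
move((537.5,-117,45),3.5)
```

```text
t 2.15 tcp [ 532.5 -121.8  122.3] yaw 3.03 z [-0.001  0.002 -1.   ] F [-0.1  0.1  0.4] w 87.9
need tool dxyz [ 0.0053 -0.0044  0.0774] roll -0.0083
```

{"name": "drive_tool", "arguments": {
  "targets": [
    [0.005, -0.0045, 0.03, -0.008],
    [0.0005, -0.0005, 0.03, 0],
    [0, 0, 0.018, 0],
    [0, 0, 0, 0]
  ]
}}

```text
time_s: 2.65
ee_pos: [540.8, -121.9, 48.7]
tcp_rot: [0.001, 1.0, 0.028, 0.004]
force: [-1.2, 0.1, 0.3]
gripper_width: 87.7
```

{"name": "drive_tool", "arguments": {
  "targets": [
    [0, 0, 0, 0],
    [0, 0, 0, 0],
    [0, 0, 0, 0],
    [0, 0, 0, 0],
    [0, 0, 0, 0],
    [0, 0, 0, 0]
  ],
  "jaw": 1
}}

```text
time_s: 3.4
ee_pos: [543.5, -123.8, 53.2]
tcp_rot: [0.002, 1.0, 0.027, 0.007]
force: [0.3, -0.2, 0.3]
gripper_width: 31.8
```

Run:
```python
from h import *
move((537.5-50,-117-3,45),3.5)
```

```text
t 3.4 tcp [ 543.5 -123.8   53.2] yaw 3.14 z [ 0.014 -0.004 -1.   ] F [ 0.3 -0.2  0.3] w 31.8
need tool dxyz [-0.0558 -0.0069  0.0074] roll -0.0062
```

{"name": "drive_tool", "arguments": {
  "targets": [
    [-0.008, 0, 0.003, 0],
    [-0.01, 0, 0.002, 0]
  ]
}}

```text
time_s: 3.65
ee_pos: [529.8, -118.8, 51.3]
tcp_rot: [-0.003, 1.0, 0.024, 0.011]
force: [2.4, 18.7, 36.3]
gripper_width: 11.9
```

Run:
```python
from h import *
st(); snap('wrist','w2')
```

```text
t 3.65 tcp [ 529.8 -118.8   51.3] yaw 2.78 z [ 0.023  0.006 -1.   ] F [ 2.4 18.7 36.3] w 11.9
```

View pics/w2.png

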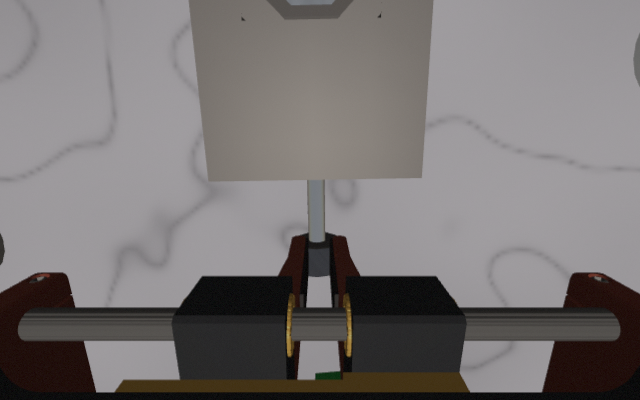

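Run:
```python
from h import *
im,d,c,P=load('w2')
print(c['eye'].round(1))
for v in range(185,300,8):
    print(v,[tuple(P[v,u].round(0).astype(int)) for u in (285,295,305,313,319,325,333,343,352)])
for u0,u1,v0,v1,n in [(200,440,100,190,'b')]:
    q=P[v0:v1,u0:u1].reshape(-1,3); q=q[abs(q[:,2]-76)<5]; print(cv2.minAreaRect(q[:,:2].astype(np.float32)))
cv2.imwrite('pics/w2c.png',cv2.convertScaleAbs(cv2.resize(im[170:310,240:400,::-1],None,fx=5,fy=4.2,interpolation=cv2.INTER_CUBIC),alpha=2.5,beta=15))
```

```text
[ 601.3 -116.6  226.3]
185 [(np.int64(556), np.int64(-92), np.int64(0)), (np.int64(556), np.int64(-100), np.int64(0)), (np.int64(557), np.int64(-107), np.int64(1)), (np.int64(568), np.int64(-114), np.int64(56)), (np.int64(568), np.int64(-117), np.int64(53)), (np.int64(558), np.int64(-122), np.int64(1)), (np.int64(558), np.int64(-128), np.int64(0)), (np.int64(558), np.int64(-135), np.int64(0)), (np.int64(558), np.int64(-142), np.int64(-1))]
193 [(np.int64(550), np.int64(-92), np.int64(0)), (np.int64(551), np.int64(-100), np.int64(0)), (np.int64(551), np.int64(-107), np.int64(0)), (np.int64(563), np.int64(-114), np.int64(56)), (np.int64(563), np.int64(-117), np.int64(55)), (np.int64(552), np.int64(-122), np.int64(0)), (np.int64(552), np.int64(-128), np.int64(0)), (np.int64(552), np.int64(-135), np.int64(-1)), (np.int64(553), np.int64(-142), np.int64(1))]
201 [(np.int64(544), np.int64(-92), np.int64(-1)), (np.int64(544), np.int64(-100), np.int64(-1)), (np.int64(545), np.int64(-107), np.int64(0)), (np.int64(559), np.int64(-114), np.int64(55)), (np.int64(559), np.int64(-118), np.int64(54)
[... 4709 characters left out ...]
(-126), np.int64(-1)), (np.int64(536), np.int64(-125), np.int64(111)), (np.int64(540), np.int64(-128), np.int64(118)), (np.int64(561), np.int64(-127), np.int64(154))]
297 [(np.int64(561), np.int64(-110), np.int64(160)), (np.int64(539), np.int64(-110), np.int64(124)), (np.int64(527), np.int64(-113), np.int64(103)), (np.int64(465), np.int64(-117), np.int64(0)), (np.int64(466), np.int64(-122), np.int64(1)), (np.int64(466), np.int64(-127), np.int64(0)), (np.int64(532), np.int64(-125), np.int64(111)), (np.int64(557), np.int64(-125), np.int64(152)), (np.int64(562), np.int64(-126), np.int64(159))]
((593.577392578125, -113.24018859863281), (37.803672790527344, 104.72306060791016), 3.776069164276123)
```

View pics/w2c.png

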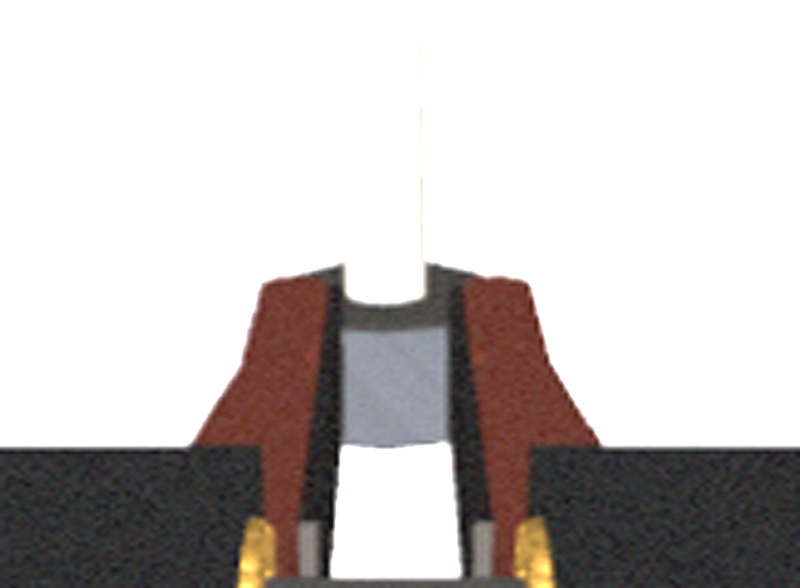

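Run:
```python
from h import *
o,M=st(); c=env.calibration('wrist'); print(c['eye'].round(1), (M.T@(c['eye']-o['ee_pos'])).round(1))
im,d,c,P=load('w1'); print(c['eye'])
```

```text
t 3.7 tcp [ 529.3 -119.2   52. ] yaw 2.82 z [ 0.023  0.005 -1.   ] F [-0.5 16.  45.9] w 7.8
[ 600.7 -116.7  227.1] [  75.6    0.4 -173.4]
[ 591.82273055 -173.31591966  437.48009405]
```

Run:
```python
from h import *
im,d,c,P=load('w1')
for v in range(232,300,6): print(v,[P[v,u].round(0).tolist() for u in (225,232,238,402,408,415)])
```

```text
232 [[415.0, -39.0, -1.0], [416.0, -49.0, -1.0], [417.0, -59.0, 1.0], [430.0, -304.0, -1.0], [431.0, -313.0, -1.0], [432.0, -323.0, -0.0]]
238 [[525.0, -125.0, 281.0], [525.0, -129.0, 280.0], [524.0, -131.0, 276.0], [530.0, -221.0, 279.0], [530.0, -224.0, 279.0], [531.0, -228.0, 279.0]]
244 [[525.0, -127.0, 288.0], [524.0, -130.0, 286.0], [522.0, -132.0, 280.0], [529.0, -220.0, 285.0], [531.0, -222.0, 288.0], [530.0, -226.0, 287.0]]
250 [[525.0, -129.0, 295.0], [524.0, -132.0, 292.0], [519.0, -132.0, 282.0], [526.0, -220.0, 286.0], [529.0, -221.0, 292.0], [530.0, -224.0, 294.0]]
256 [[524.0, -131.0, 299.0], [520.0, -132.0, 292.0], [515.0, -132.0, 282.0], [523.0, -220.0, 287.0], [528.0, -220.0, 297.0], [529.0, -222.0, 300.0]]
262 [[523.0, -132.0, 304.0], [518.0, -132.0, 294.0], [513.0, -133.0, 283.0], [520.0, -220.0, 288.0], [525.0, -220.0, 298.0], [529.0, -220.0, 306.0]]
268 [[521.0, -132.0, 306.0], [515.0, -132.0, 294.0], [509.0, -133.0, 284.0], [517.0, -220.0, 289.0], [522.0, -220.0, 299.0], [527.0, -220.0, 308.0]]
274 [[518.0, -133.0, 307.0], [512.0, -133.0, 296.0], [507.0, -133.0, 285.0], [513.0, -221.0, 289.0], [519.0, -220.0, 300.0], [524.0, -220.0, 308.0]]
280 [[515.0, -132.0, 306.0], [509.0, -133.0, 296.0], [337.0, -58.0, 1.0], [511.0, -220.0, 291.0], [517.0, -220.0, 301.0], [522.0, -220.0, 310.0]]
286 [[512.0, -133.0, 307.0], [506.0, -133.0, 297.0], [325.0, -57.0, 0.0], [341.0, -315.0, 0.0], [514.0, -220.0, 301.0], [519.0, -220.0, 311.0]]
292 [[509.0, -133.0, 308.0], [314.0, -48.0, 0.0], [314.0, -57.0, -1.0], [330.0, -317.0, -0.0], [511.0, -221.0, 302.0], [517.0, -220.0, 312.0]]
298 [[507.0, -133.0, 309.0], [304.0, -48.0, 1.0], [304.0, -57.0, 0.0], [319.0, -318.0, -0.0], [319.0, -328.0, -1.0], [514.0, -221.0, 312.0]]
```

Both the depth and the slip show that the fingertips sit about 12 mm *behind* the reported TCP, not 14 mm ahead of it. So the pads only pinched the rounded top of the disc. I'll open and regrip about 27 mm lower.

{"name": "drive_tool", "arguments": {
  "targets": [
    [0, 0, -0.01, 0],
    [0, 0, -0.005, 0],
    [0, 0, 0, 0],
    [0, 0, 0, 0],
    [0, 0, 0, 0]
  ],
  "jaw": -1
}}

```text
time_s: 4.32
ee_pos: [527.7, -118.9, 67.1]
tcp_rot: [-0.002, 1.0, 0.025, 0.011]
force: [-0.4, 0.0, -0.1]
gripper_width: 54.1
```

Run:
```python
from h import *
o,M=st(); im,d,c=snap('wrist','w3'); P=cloud(d,c)
m=(abs(P[...,0]-530)<28)&(abs(P[...,1]+117)<22)&(P[...,2]>56)&(P[...,2]<69)
q=P[m]; print(m.sum(),q.mean(0),np.percentile(q,[2,98],axis=0).round(1))
f=(P[...,2]>45)&(P[...,2]<95)&(P[...,0]<o['ee_pos'][0]+15)&(abs(P[...,1]+117)>30)&(abs(P[...,1]+117)<75)
q=P[f]; print('finger',f.sum(),np.percentile(q,[1,99],axis=0).round(1) if len(q) else '')
```

```text
t 4.33 tcp [ 527.7 -118.9   67.1] yaw 2.85 z [ 0.022  0.005 -1.   ] F [-0.4  0.  -0.1] w 54.1
1253 [ 537.00924398 -117.21489237   62.2108766 ] [[ 527.7 -129.7   56.4]
 [ 545.1 -104.5   65.4]]
finger 288 [[ 536.7 -154.3   78. ]
 [ 541.4  -82.4   94.8]]
```

{"name": "drive_tool", "arguments": {
  "targets": [
    [0.008, -0.0015, 0.01, 0],
    [0.001, 0, 0.02, 0],
    [0, 0, 0.012, 0]
  ]
}}

```text
time_s: 4.75
ee_pos: [539.5, -116.9, 23.4]
tcp_rot: [-0.002, 1.0, 0.025, 0.012]
force: [-0.5, 0.3, 0.2]
gripper_width: 86.9
```

Run:
```python
from h import *
move((537,-117.2,22),3.5)
```

```text
t 4.75 tcp [ 539.5 -116.9   23.4] yaw 2.83 z [ 0.024  0.004 -1.   ] F [-0.5  0.3  0.2] w 86.9
need tool dxyz [-0.0026  0.0002  0.0013] roll -0.0116
```

{"name": "drive_tool", "arguments": {
  "targets": [
    [-0.002, 0, 0, -0.01],
    [0, 0, 0.001, 0],
    [0, 0, 0.001, 0],
    [0, 0, 0.001, 0],
    [0, 0, 0.001, 0],
    [0, 0, 0.001, 0],
    [0, 0, 0.001, 0],
    [0, 0, 0, 0]
  ],
  "jaw": 1
}}

```text
time_s: 5.75
ee_pos: [538.7, -117.0, 18.1]
tcp_rot: [-0.002, 0.999, 0.03, 0.013]
force: [0.1, 0.7, -2.6]
gripper_width: 29.1
```

{"name": "drive_tool", "arguments": {
  "targets": [
    [-0.008, 0, 0, 0],
    [-0.01, 0, 0, 0],
    [-0.01, 0, 0, 0]
  ]
}}

```text
time_s: 6.12
ee_pos: [514.9, -118.7, 18.1]
tcp_rot: [-0.001, 0.999, 0.03, 0.018]
force: [2.7, 2.3, 1.8]
gripper_width: 29.0
```

{"name": "drive_tool", "arguments": {
  "targets": [
    [-0.01, 0, 0, 0],
    [-0.01, 0, 0, 0],
    [-0.008, 0, 0, 0],
    [-0.004, 0, 0, 0],
    [-0.003, 0, 0, 0],
    [-0.002, 0, 0, 0]
  ]
}}

```text
time_s: 6.88
ee_pos: [490.4, -120.4, 18.3]
tcp_rot: [-0.001, 0.999, 0.026, 0.032]
force: [7.8, 5.0, -4.5]
gripper_width: 28.9
```

Run:
```python
from h import *
o,M=st(); im,d,c=snap('wrist','w4'); P=cloud(d,c)
m=(P[...,0]<512)&(P[...,0]>460)&(abs(P[...,1]+119)<13)&(P[...,2]>60)&(P[...,2]<69)
q=P[m]; print(m.sum(),np.percentile(q,[2,98],axis=0).round(1))
```

```text
t 6.88 tcp [ 490.4 -120.4   18.3] yaw 2.96 z [ 0.063  0.003 -0.998] F [ 7.8  5.  -4.5] w 28.9
1738 [[ 479.  -130.8   60.2]
 [ 496.2 -106.4   65.7]]
```

{"name": "drive_tool", "arguments": {
  "targets": [
    [0, 0, 0, 0],
    [0, 0, 0, 0],
    [0, 0, 0, 0],
    [0, 0, 0, 0],
    [0, 0, 0, 0]
  ],
  "jaw": -1
}}

```text
time_s: 7.55
ee_pos: [487.0, -120.3, 17.6]
tcp_rot: [-0.001, 0.999, 0.026, 0.03]
force: [0.8, 0.1, 0.5]
gripper_width: 75.6
```

{"name": "drive_tool", "arguments": {
  "targets": [
    [0, 0, -0.03, 0],
    [0, 0, -0.04, 0],
    [0, 0, -0.05, 0],
    [0, 0, -0.05, 0],
    [0, 0, -0.04, 0],
    [0, 0, 0, 0]
  ]
}}

```text
time_s: 8.3
ee_pos: [473.4, -121.2, 233.3]
tcp_rot: [-0.001, 0.999, 0.026, 0.028]
force: [0.3, 0.4, -1.0]
gripper_width: 87.8
```

Run:
```python
from h import *
o,M=st(); print(M.round(3)); im,d,c=snap('wrist','w5'); P=cloud(d,c)
m=(P[...,0]<512)&(P[...,0]>460)&(abs(P[...,1]+119)<22)&(P[...,2]>58)&(P[...,2]<69)
q=P[m]; print(m.sum(),np.percentile(q,[2,98],axis=0).round(1))
# well: depth inside bore
r=np.hypot(P[...,0]-674.5,P[...,1]+108.2); w=P[r<24]; print('well z pct',np.percentile(w[:,2],[2,25,50,75,98]).round(1))
```

```text
t 8.3 tcp [ 473.4 -121.2  233.3] yaw 2.94 z [ 0.057  0.004 -0.998] F [ 0.3  0.4 -1. ] w 87.8
[[ 0.997  0.051  0.057]
 [ 0.051 -0.999  0.004]
 [ 0.057 -0.001 -0.998]]
346 [[ 479.1 -131.7   58.6]
 [ 496.2 -107.8   65.8]]
well z pct [35.  37.7 56.6 58.5 70.1]
```

View pics/w5.png

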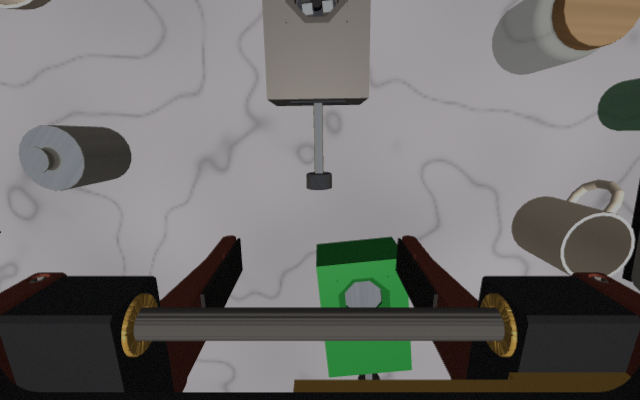

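The gate is out: the knob moved from x≈536.4 to x≈487.6, and the well now reads down to about 35 mm. Next is the cup.

{"name": "drive_tool", "arguments": {
  "targets": [
    [0.007, -0.04, 0, 0],
    [0.009, -0.055, 0, 0],
    [0.009, -0.055, 0, 0],
    [0.009, -0.055, 0, 0],
    [0.009, -0.055, 0, 0],
    [0.009, -0.055, 0, 0],
    [0.009, -0.055, 0, 0],
    [0.005, -0.03, 0, 0],
    [0, 0, 0, -0.17],
    [0, 0, 0, -0.18],
    [0, 0, 0, -0.18],
    [0, 0, 0, -0.18],
    [0, 0, 0, -0.18],
    [0, 0, 0, -0.18],
    [0, 0, 0, -0.18],
    [0, 0, 0, -0.18],
    [0, 0, 0, -0.18],
    [0, 0, 0, -0.12]
  ]
}}

```text
time_s: 10.6
ee_pos: [497.6, 288.9, 193.3]
tcp_rot: [0.002, 0.606, 0.795, -0.008]
force: [0.0, 0.7, -0.6]
gripper_width: 87.8
```

Run:
```python
from h import *
im,d,c,P=load('w5')
o,M=st(); im,d,c=snap('wrist','w6'); P=cloud(d,c)
m=(abs(P[...,0]-535)<50)&(abs(P[...,1]-315)<50)
for z0,z1 in ((113,132),(86,100)):
    q=P[m&(P[...,2]>z0)&(P[...,2]<z1)]
    if len(q)>5: print(len(q),np.median(q[:,2]),[np.round(x,1) for x in cv2.minAreaRect(q[:,:2].astype(np.float32))])
```

```text
t 10.6 tcp [497.6 288.9 193.3] yaw 105.34 z [-0.007 -0.016 -1.   ] F [ 0.   0.7 -0.6] w 87.8
1489 124.83205001088584 [array([535.5, 318.8]), array([16.3, 55. ]), np.float64(16.3)]
3435 92.87592792930843 [array([535.2, 319.3]), array([72.7, 70.3]), np.float64(28.0)]
```

Run:
```python
from h import *
move((535.4,319,193),106.3)
```

```text
t 10.65 tcp [497.3 288.8 193. ] yaw 105.59 z [-0.008 -0.016 -1.   ] F [-0.5 -0.4 -0.7] w 87.8
need tool dxyz [ 0.0189  0.0448 -0.0008] roll -0.0124
```

{"name": "drive_tool", "arguments": {
  "targets": [
    [0.01, 0.022, 0, -0.012],
    [0.009, 0.022, 0, 0],
    [0, 0, 0.02, 0],
    [0, 0, 0.02, 0],
    [0, 0, 0, 0]
  ]
}}

```text
time_s: 11.28
ee_pos: [529.9, 316.9, 141.8]
tcp_rot: [-0.002, 0.604, 0.797, -0.015]
force: [-0.1, -0.6, 0.2]
gripper_width: 87.7
```

Run:
```python
from h import *
move((535.4,319,86),106.3)
```

```text
t 11.28 tcp [529.9 316.9 141.8] yaw 105.75 z [-0.021 -0.022 -1.   ] F [-0.1 -0.6  0.2] w 87.7
need tool dxyz [0.0015 0.0073 0.0556] roll -0.0096
```

{"name": "drive_tool", "arguments": {
  "targets": [
    [0.001, 0.006, 0.015, -0.01],
    [0, 0, 0.016, 0],
    [0, 0, 0.01, 0],
    [0, 0, 0.004, 0],
    [0, 0, 0, 0]
  ]
}}

```text
time_s: 11.9
ee_pos: [534.6, 318.4, 93.3]
tcp_rot: [-0.002, 0.6, 0.8, -0.016]
force: [-1.0, -0.1, 0.1]
gripper_width: 88.2
```

Run:
```python
from h import *
move((535.4,319,86),106.3)
```

```text
t 11.9 tcp [534.6 318.4  93.3] yaw 106.26 z [-0.021 -0.023 -1.   ] F [-1.  -0.1  0.1] w 88.2
need tool dxyz [0.0005 0.0012 0.0073] roll -0.0007
```

{"name": "drive_tool", "arguments": {
  "targets": [
    [0, 0.001, 0.005, 0],
    [0, 0, 0.001, 0],
    [0, 0, 0.001, 0],
    [0, 0, 0, 0],
    [0, 0, 0, 0],
    [0, 0, 0, 0],
    [0, 0, 0, 0],
    [0, 0, 0, 0],
    [0, 0, 0, 0],
    [0, 0, 0, 0]
  ],
  "jaw": 1,
  "squeeze": 50
}}

```text
time_s: 13.15
ee_pos: [536.7, 319.1, 87.6]
tcp_rot: [-0.001, 0.6, 0.8, -0.014]
force: [-0.3, -0.0, 0.5]
gripper_width: 15.7
```

Run:
```python
from h import *
st()
```

```text
t 13.15 tcp [536.7 319.1  87.6] yaw 106.26 z [-0.018 -0.021 -1.   ] F [-0.3 -0.   0.5] w 15.7
```

{"name": "drive_tool", "arguments": {
  "targets": [
    [0, 0, -0.012, 0],
    [0, 0, -0.025, 0],
    [0, 0, -0.035, 0],
    [0, 0, -0.035, 0],
    [0, 0, -0.03, 0],
    [0, 0, -0.01, 0],
    [0, 0, 0, 0]
  ]
}}

```text
time_s: 14.02
ee_pos: [537.1, 321.4, 239.3]
tcp_rot: [-0.002, 0.6, 0.8, -0.016]
force: [0.4, -0.1, -3.2]
gripper_width: 15.6
```

Run:
```python
from h import *
move((674.5,-185,245),93.5)
snap('wrist','w7')
im,d,c,P=load('w7'); print(c['fx'],c['eye'])
```

```text
t 14.03 tcp [537.1 321.4 239.3] yaw 106.26 z [-0.023 -0.023 -0.999] F [ 0.4 -0.1 -3.2] w 15.6
need tool dxyz [-0.5246 -0.0099  0.0029] roll 0.2227
312.14805615977804 [520.30856391 397.40130832 411.35023566]
```

{"name": "drive_tool", "arguments": {
  "targets": [
    [-0.02, 0.002, 0, 0.01],
    [-0.04, 0.004, 0, 0.02],
    [-0.05, 0.005, 0, 0.02],
    [-0.05, 0.005, 0, 0.02],
    [-0.05, 0.005, 0, 0.02],
    [-0.05, 0.005, 0, 0.02],
    [-0.05, 0.005, 0, 0.02],
    [-0.05, 0.005, 0, 0.02],
    [-0.05, 0.005, 0, 0.02],
    [-0.05, 0.005, 0, 0.02],
    [-0.03, 0.003, 0, 0.01],
    [-0.01, 0, 0, 0],
    [0, 0, 0, 0],
    [0, 0, 0, 0]
  ]
}}

```text
time_s: 15.82
ee_pos: [668.1, -189.5, 226.2]
tcp_rot: [-0.012, 0.682, 0.731, -0.029]
force: [-0.5, 0.6, -3.5]
gripper_width: 16.0
```

Run:
```python
from h import *
move((674.5,-185,245),93.5)
im,d,c=snap('wrist','w8'); P=cloud(d,c)
r=np.hypot(P[...,0]-674.5,P[...,1]+108.2)<24
v,u=np.where(r&(P[...,2]<75)); print(u.min(),u.max(),v.min(),v.max())
cv2.imwrite('pics/w8c.png',im[:,:,::-1])
```

```text
t 15.82 tcp [ 668.1 -189.5  226.2] yaw 94.04 z [-0.057 -0.026 -0.998] F [-0.5  0.6 -3.5] w 16.0
need tool dxyz [ 0.0036  0.0056 -0.0192] roll 0.0094
316 363 81 131
```

View pics/w8.png

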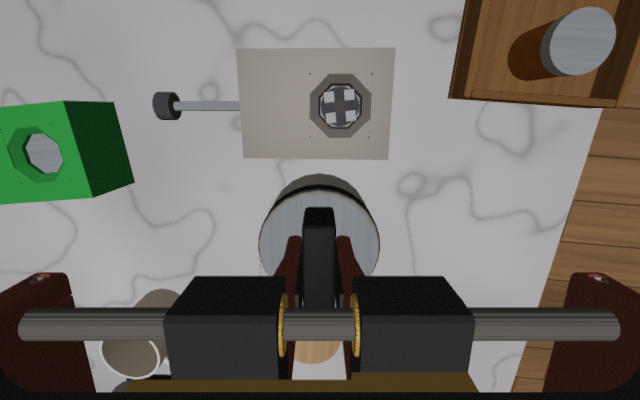

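Run:
```python
from h import *
im,d,c,P=load('w8'); o=env.observe()
# base top rect -> centre
m=np.zeros(d.shape,bool); m[40:170,225:405]=1
q=P[m&(abs(P[...,2]-76)<4)]; r=cv2.minAreaRect(q[:,:2].astype(np.float32)); print('base',[np.round(x,2) for x in r])
cx,cy=r[0]; a=np.radians(3.6); s=np.array([cx+25*np.cos(a),cy+25*np.sin(a)]); print('socket from base',s)
# rotor: intersect pixel rays with plane z=58, bright quads
A=rot(c['attitude']); v,u=np.mgrid[70:145,300:380]
ray=np.stack([(u-c['cx'])/c['fx'],(v-c['cy'])/c['fy'],np.ones(u.shape)],-1)@A.T
X=c['eye']+ray*((58-c['eye'][2])/ray[...,2])[...,None]
g=im[70:145,300:380].max(-1).astype(float)
rr=np.hypot(X[...,0]-s[0],X[...,1]-s[1]); w=(rr<19)&(g>130)
ctr=X[w].mean(0)[:2]; print('n',w.sum(),'rotor ctr',ctr)
for C in (s,ctr):
    th=np.arctan2(X[...,1]-C[1],X[...,0]-C[0]); R_=np.hypot(X[...,0]-C[0],X[...,1]-C[1]); k=(R_>9)&(R_<17)
    z=((g-g[k].mean())[k]*np.exp(4j*th[k])).sum(); print('quad dir',np.degrees(np.angle(z))/4,'slot dir mod90',(np.degrees(np.angle(z))/4+45)%90)
cv2.imwrite('pics/rot.png',cv2.resize(im[70:145,300:380,::-1],None,fx=7,fy=7,interpolation=cv2.INTER_CUBIC))
```

```text
base [array([ 649.54, -109.09]), array([150.51, 104.31]), np.float64(3.85)]
socket from base [ 674.48771655 -107.52039357]
n 363 rotor ctr [ 674.45383412 -107.39642232]
quad dir -34.92702855096704 slot dir mod90 10.072971449032963
quad dir -34.9682197150891 slot dir mod90 10.031780284910901
```

View pics/rot.png

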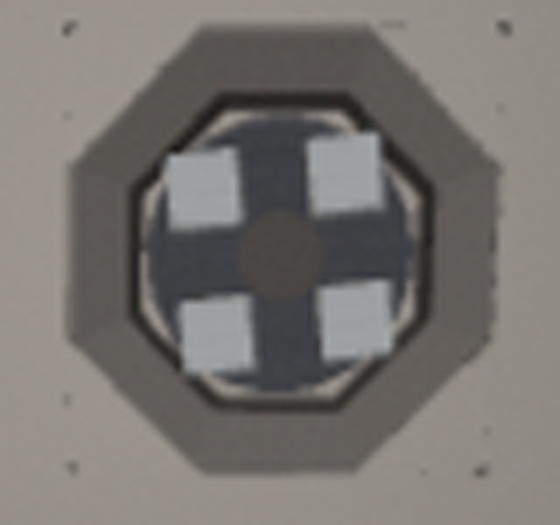

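```bash
cat >> h.py <<'E'
Mg=R.from_quat([0.6,0.8,-0.014,-0.001]).as_matrix()
def cup(foot=None,yaw=100):
    o,M=st(); Q=M@Mg.T; f=o['ee_pos']+Q@(np.array([535.4,319,0])-[536.7,319.1,87.6])
    y=np.degrees(np.arctan2(M[1,0],M[0,0])); print('foot',f.round(1),'cup up',Q[:,2].round(3))
    if foot is not None: print('need tool',(M.T@(np.array(foot)-f)/1000).round(4),'roll',np.radians(y-yaw).round(4))
E
python3 - <<'E'
from h import *
cup((674.5,-107.4,85))
E
```

```text
t 15.88 tcp [ 668.1 -189.3  226.3] yaw 94.07 z [-0.057 -0.026 -0.998] F [-0.1 -0.9 -2. ] w 15.5
foot [ 663.8 -190.   138.8] cup up [0.035 0.01  0.999]
need tool [0.0828 0.0196 0.0509] roll -0.1036
```

{"name": "drive_tool", "arguments": {
  "targets": [
    [0.01, 0.003, 0, -0.015],
    [0.014, 0.003, 0.005, -0.02],
    [0.014, 0.003, 0.006, -0.02],
    [0.014, 0.003, 0.006, -0.02],
    [0.014, 0.003, 0.006, -0.02],
    [0.01, 0.002, 0.005, -0.01],
    [0.004, 0.001, 0.002, 0],
    [0, 0, 0, 0]
  ]
}}

```text
time_s: 16.88
ee_pos: [674.4, -98.0, 191.4]
tcp_rot: [-0.014, 0.637, 0.77, -0.028]
force: [0.3, 1.1, -3.0]
gripper_width: 15.5
```

Run:
```python
from h import *
cup((674.5,-107.4,85))
```

```text
t 16.88 tcp [674.4 -98.  191.4] yaw 100.82 z [-0.057 -0.026 -0.998] F [ 0.3  1.1 -3. ] w 15.5
foot [669.9 -98.5 104. ] cup up [0.037 0.006 0.999]
need tool [-0.0094  0.004   0.0189] roll 0.0143
```

{"name": "drive_tool", "arguments": {
  "targets": [
    [-0.005, 0.002, 0.005, 0.014],
    [-0.004, 0.002, 0.008, 0],
    [0, 0, 0.006, 0],
    [0, 0, 0, 0]
  ]
}}

```text
time_s: 17.38
ee_pos: [679.4, -109.3, 171.1]
tcp_rot: [-0.013, 0.644, 0.765, -0.028]
force: [-0.1, -0.1, -2.9]
gripper_width: 15.9
```

Run:
```python
from h import *
cup((674.5,-107.4,58))
```

```text
t 17.38 tcp [ 679.4 -109.3  171.1] yaw 99.84 z [-0.057 -0.026 -0.998] F [-0.1 -0.1 -2.9] w 15.9
foot [ 674.9 -109.9   83.6] cup up [0.036 0.007 0.999]
need tool [0.003  0.0016 0.0255] roll -0.0029
```

{"name": "drive_tool", "arguments": {
  "targets": [
    [0.0025, 0, 0.004, -0.003],
    [0, 0, 0.006, 0],
    [0, 0, 0.004, 0],
    [0, 0, 0, 0]
  ]
}}

```text
time_s: 17.88
ee_pos: [678.0, -106.9, 156.2]
tcp_rot: [-0.013, 0.642, 0.766, -0.028]
force: [-0.5, -0.1, -1.8]
gripper_width: 15.7
```

Run:
```python
from h import *
cup((674.5,-107.4,58))
```

```text
t 17.88 tcp [ 678.  -106.9  156.2] yaw 100.03 z [-0.057 -0.026 -0.998] F [-0.5 -0.1 -1.8] w 15.7
foot [ 673.5 -107.5   68.7] cup up [0.037 0.007 0.999]
need tool [0.0001 0.0016 0.0106] roll 0.0004
```

Well centred and aligned. I'll ease down into the slots.

{"name": "drive_tool", "arguments": {
  "targets": [
    [0, 0.001, 0.004, 0],
    [0, 0, 0.004, 0],
    [0, 0, 0.004, 0],
    [0, 0, 0.003, 0],
    [0, 0, 0.003, 0]
  ]
}}

```text
time_s: 18.5
ee_pos: [678.4, -107.3, 137.4]
tcp_rot: [-0.013, 0.642, 0.766, -0.028]
force: [0.5, -0.1, -2.6]
gripper_width: 15.6
```

Run:
```python
from h import *
cup((674.5,-107.4,38)); print(env.observe()['wrist_torque'].round(2))
```

```text
t 18.5 tcp [ 678.4 -107.3  137.4] yaw 100.03 z [-0.056 -0.026 -0.998] F [ 0.5 -0.1 -2.6] w 15.6
foot [ 674.  -107.9   49.9] cup up [0.036 0.007 0.999]
need tool [0.0006 0.0013 0.0118] roll 0.0005
[ 0.01 -0.14  0.03]
```

It's meshed: the foot is 8 mm below the rotor's top with no contact force. Now I'll push against the spring.

{"name": "drive_tool", "arguments": {
  "targets": [
    [0, 0.001, 0.004, 0],
    [0, 0, 0.004, 0],
    [0, 0, 0.005, 0],
    [0, 0, 0.005, 0],
    [0, 0, 0.005, 0]
  ]
}}

```text
time_s: 19.12
ee_pos: [678.8, -107.6, 126.8]
tcp_rot: [-0.011, 0.642, 0.766, -0.027]
force: [-10.0, 2.7, 29.3]
gripper_width: 15.3
```

Run:
```python
from h import *
cup((674.5,-107.4,38)); print(env.observe()['wrist_torque'].round(2))
```

```text
t 19.12 tcp [ 678.8 -107.6  126.8] yaw 100.03 z [-0.052 -0.028 -0.998] F [-10.    2.7  29.3] w 15.3
foot [ 674.7 -108.4   39.3] cup up [0.031 0.009 0.999]
need tool [0.001  0.     0.0013] roll 0.0006
[ 0.74  2.1  -0.  ]
```

{"name": "drive_tool", "arguments": {
  "targets": [
    [0, -0.002, 0.005, 0],
    [0, -0.002, 0.005, 0],
    [0, -0.002, 0.005, 0],
    [0, -0.001, 0.005, 0]
  ],
  "squeeze": 60
}}

```text
time_s: 19.62
ee_pos: [677.7, -107.6, 126.2]
tcp_rot: [-0.003, 0.642, 0.766, -0.021]
force: [-7.4, 3.7, 27.6]
gripper_width: 15.8
```

Run:
```python
from h import *
cup((674.5,-107.4,38)); print(env.observe()['wrist_torque'].round(2))
```

```text
t 19.62 tcp [ 677.7 -107.6  126.2] yaw 100.04 z [-0.031 -0.028 -0.999] F [-7.4  3.7 27.6] w 15.8
foot [ 675.5 -108.4   38.6] cup up [0.011 0.009 1.   ]
need tool [ 0.0011 -0.0008  0.0006] roll 0.0008
[0.78 1.85 0.03]
```

Tilt fell from 0.03 to 0.011. One more correction, then I'll hold.

{"name": "drive_tool", "arguments": {
  "targets": [
    [0, -0.001, 0.005, 0],
    [0, -0.001, 0.005, 0],
    [0, -0.001, 0.005, 0],
    [0, 0, 0.005, 0],
    [0, 0, 0.005, 0]
  ]
}}

```text
time_s: 20.25
ee_pos: [677.1, -107.6, 125.8]
tcp_rot: [0.003, 0.642, 0.766, -0.017]
force: [-10.8, 2.7, 28.9]
gripper_width: 15.7
```

Run:
```python
from h import *
cup((674.5,-107.4,38)); print(env.observe()['wrist_torque'].round(2)); 
im,d,c=snap('wrist','w9'); P=cloud(d,c)
q=P[(abs(P[...,0]-675)<40)&(abs(P[...,1]+107)<45)&(P[...,2]>105)&(P[...,2]<140)]
q=q[np.hypot(q[:,0]-674.5,q[:,1]+107.4)>12] 
print('cup top z (expect 131)',np.percentile(q[:,2],[5,25,50,75,95]).round(1))
m=(P[...,0]<512)&(P[...,0]>460)&(abs(P[...,1]+119)<22)&(P[...,2]>58)&(P[...,2]<69)
if m.sum(): print('knob',np.percentile(P[m],[2,98],axis=0).round(1))
snap('scene','s9')
```

```text
t 20.25 tcp [ 677.1 -107.6  125.8] yaw 100.07 z [-0.017 -0.03  -0.999] F [-10.8   2.7  28.9] w 15.7
foot [ 676.1 -108.5   38.2] cup up [-0.004  0.011  1.   ]
need tool [ 0.0014 -0.0014  0.0002] roll 0.0012
[0.72 2.21 0.03]
cup top z (expect 131) [117.9 130.1 131.1 131.7 132.7]
knob [[ 478.9 -131.    58.2]
 [ 496.6 -108.4   65.2]]
```

View pics/s9.png

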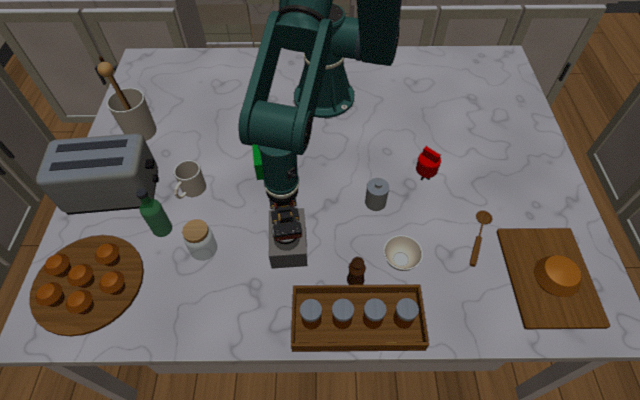

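The scene view shows the cup seated in the grey base at about (288,240). The bystanders haven't moved.

Run:
```python
from h import *
cup(); print(env.job_done())
```

```text
t 20.35 tcp [ 677.  -107.6  125.8] yaw 100.06 z [-0.017 -0.03  -0.999] F [-10.1   2.9  28. ] w 15.6
foot [ 676.1 -108.5   38.2] cup up [-0.004  0.011  1.   ]
the job is handed in; nothing more can be done
None
```

I pulled the gate out and set the cup fully home in the grinder. I handed the job in at 20.4 s with the cup still gripped and pressed down.

**Last checks**
- **Gate:** the knob had moved about 49 mm and was still out after the cup went in.
- **Cup seating:** the foot was at z = 38.2 mm (38 expected) and the body top at about 131 mm (131 expected). The wings were turned to the slots' measured angle and slid in without contact force.
- **Hold:** the cup was within 1° of upright, and the gripper was pressing down with about 28 N. About 10 N of sideways force remained on the wrist.
- **Bystanders:** they looked unmoved in the last scene picture. I judged that by eye.

**What went wrong or disagreed**
- **Fingertip position:** they were about 12 mm behind the reported TCP, not 14 mm ahead as stated. The first knob pinch therefore slid off its rounded top, pressing with up to 46 N at the wrist. The knob sprang back to its start position, and gripping about 27 mm lower worked.
- **Tool tilt:** it drifted by up to about 3.5° during the moves. I corrected it against the seated cup.

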